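# Lock the chopper's ring and hold its plunger at half speed

## Robot

A 7-joint arm with a two-finger parallel gripper is mounted at the origin on a cart in front of the work surface, level with it; the furniture and walls round the work are solid. World frame = base frame: x ahead of the robot, y to its left, z up, the work surface at z = 0. Lengths are in m, angles in rad, forces in N, time in s.
With the tool pointing down it reaches from about 0.4 to 0.9 m from the base axis. Payload 5.5 kg.
Tool frame: the origin (TCP) lies on the centre line of the jaws, within the pads' length; the fingertips stand 22 mm ahead of it and the grasp point (between the pads) lies 3 mm ahead of it; z points along the fingers, y is the direction in which the jaws open and shut (so a half turn about z gives the same grasp; the last joint's range is limited). The gripper opens to 85 mm and grips with 20 to 120 N. Pads are 22 mm wide; open, the fingers measure 114 mm over their backs; the gripper's body (76 mm by 85 mm) begins 54 mm behind the grasp point. The pads swing forward as they close: fully open they stand 13 mm farther back than shut.
Start: joints at [-0.856, 0.501, -0.427, 1.55, 0.221, 1.138, -0.21], TCP at [0.284, 0.585, 0.216] pointing down, gripper open.
Joint ranges: [-2.88, 2.88], [-0.31, 2.03], [-1.54, 1.56], [0.2, 2.42], [-1.41, 4.55], [0.19, 2.02], [-2.57, 2.57]. Speed limits (rad/s): [2.57, 2.57, 3.14, 3.14, 3.14, 3.14, 3.14].

## Interface

Orientations are given as a 3x3 rotation matrix whose columns are the frame's x, y, z axes.
In Python, from station import env gives the robot as it stands.
- The arm moves only by the tool arm_command, never from a script. Its argument "steps" is a list that holds one entry, the list of rows, each a list of 7 numbers: the shift along the tool's x, y, z in m, then the turn, a rotation vector about the tool's x, y, z in rad, then the opening, from -1 (shut) to 1 (fully open), so that 0 is half open. A call has 1 to 12 rows; each row shifts and turns the pose as measured when the row begins, along the tool's axes as they then stand; what a row does not reach is not made up. A row lasts 1/8 s, in which the tool goes at most 62.5 mm and 10.7 degrees, less where a joint would pass 70% of its speed; a pose out of reach is approached as far as the arm can. A call is refused whole if a number of a shift passes 0.0625 or a number of a turn 0.188, either way. A call with a gripper value outside its range is refused whole. The fingers move at their own pace and stop on an object; the grip force is fixed at half the most. Time passes only in rows, so rows that do not move let the fingers close. It gives the time, the measured TCP pose, the force and the opening at its end, in the units of the state.
- env.sense(): the state, without advancing time (a new reading comes with each control period).
- env.grab_frame(name): name is "scene" or "top" or "wrist"; returns (picture, depth): 480x640x3 uint8, red, green, blue; 480x640 float32, m along the optical axis (not along the pixel's ray), 0 where there is no reading.
- env.camera_model(name): a dict with "mtx" (3x3 intrinsics, pixels), "world_to_cam" (4x4, takes a point from world to camera coordinates). Camera axes: x right, y down, z forward; pixel columns grow to the right and rows downward; lengths in m; the calibration is good to about 2 mm. A picture is of the moment at which its call begins: read the wrist's pose just before it. camera_model takes no time and is no camera call; for the wrist camera it gives the pose at the moment of the call.
- env.close_job(): hands the job in, once; it reports no verdict.
Trained networks look in the newest picture that a camera, given by its name, has taken for a name from the list of things; names that differ only in an ending like _2 or _b are one class to them, and where a whole thing is asked for, a point or a joint stands for the part that bears it (a point fixed in the world has none). Each returns a list of dicts, best first, with "p" (0 to 1); they miss things now and then, are a little off and sometimes report something else, mostly with a low value. They report only what shows in the picture. A call takes as long as a camera call.
- env.outline_of(camera, target): "region" (480x640 bool, what is visible of it) and "at" ([column, row] in pixels, amid what is visible of it).
- env.place_of(camera, target): "at" ([column, row] in pixels: a listed point, or the origin of a listed thing).
The state is a dict: "t": time; "joint_pos": joint angles; "qvel": joint speeds; "joint_torque": joint torques, N m; "eef_pos": TCP position; "tcp_rot": TCP orientation; "wrist_force": force on the tool from outside, world axes, zero at the start; "wrist_torque": the same for the moment, N m; "width": finger opening in m.
Only numpy, scipy, OpenCV 4.12 (cv2) and the standard library are available. Lean on these libraries where they do the work, as an engineer would, in place of code of your own. Each camera call takes 0.05 s, during which the arm holds its last target.

## Task

Get the small food chopper running at half speed: first turn the lock ring round its steel bowl clockwise by the upright lug until it is fully home at its stop, the lug over the long ridge. Only then press the spring-loaded plunger straight down to half of its travel, where the groove on its stem is level with the rim of its boss, never right down (full speed), and keep it there: the program finishes while the gripper is still holding the plunger at half travel. Leave the salt shaker, the bowl and the mug alone.

Things in the scene. Friction and masses are not known exactly. Their poses are not given: they have to be found in the camera images.
- chopper: Food chopper fixed to the worktop. White base block 150 (its x) by 240 (its y) mm, top at 60 mm. Origin: centre of the underside; x to its back, y to its left, z up. Left half: steel bowl of radius 55 mm with a low white lid (136 mm high in all), the grey lock ring round the lid's foot. Right half: grey boss, radius 30 mm, rim at 75 mm, with the plunger. Heights are above the worktop.
- ring_axis (a point): Point on the vertical axis of the lock ring, level with the ring's upper face (128 mm above the worktop); at x = +10, y = +55 mm in the chopper's frame.
- lock_ring (a joint): Angle (rad) of the grey lock ring about the vertical through ring_axis; grows clockwise seen from above. Range 0 to 1.15; 1.15 is the hard stop, locked: the lug stands over the long upright ridge on the bowl (a short ridge marks 0). Starts between 0 and 0.35. Friction 0.12 N m, no spring: it stays where left. Ring outer radius 61 mm, upper face at 128 mm.
- lug_top (a point): Centre of the top of the ring's only lug, at 158 mm, 73 mm from the ring axis. Upright block 12 mm thick along the turning direction, 26 mm along the radius, 30 mm above the ring's face; pinch its two broad faces from above, or push it. At joint 0 it points to the chopper's front (-x) turned 0.2 rad towards its left (+y); locked, 1.35 rad towards its left.
- plunger (a joint): Downward travel (m) of the white plunger: 0 released, 0.024 fully down, half travel 0.012. A spring drives it up: 5 N at the start of the travel, 8 N at half, 11 N fully down. Stem radius 12 mm, at x = -10, y = -75 mm in the chopper's frame; a dark groove rings it 12 mm above the boss rim when released, level with that rim at half travel.
- plunger_top (a point): Centre of the flat top of the plunger's mushroom cap (radius 21 mm, 12 mm thick): at 114 mm when released, 102 mm at half travel. Moves with the plunger.
- salt_shaker: White salt shaker, 43 mm across, 73 mm high, standing close beside the right end of the chopper; to be left alone. Origin: centre of its underside.
- bowl: White rice bowl, 113 mm across, 64 mm high, to the right of the chopper; to be left alone. Origin: centre of its underside.
- mug: White mug, 74 mm across with a handle (106 mm over all), 92 mm high, farther right; to be left alone. Origin: centre of its underside, handle included.

How it is judged:
By the outcome, as a careful person would: the job done as asked, in the order asked, and still so for the second after the job is handed in, while the arm keeps its last pose, push and grip.
It also fails if it takes over 51 s, if anything falls off the work surface, if the arm or the gripper's body presses on something with over 40 N, if the wrist force passes 120 N, or if a joint passes its speed limit or range.

## Working session

There is one attempt and no reset: what is moved stays moved. The work goes in short steps, Python scripts to look and compute and a tool call to move; the robot and the scene stay as the last step left them, time stands still between calls to the robot, and variables do not carry over. Pictures are saved under pics/ and viewed, and the job is handed in when it is done.

Besides the shell and the picture viewer there is one more tool, called after "Call:" as name([rows], argument=value, ...), one row to a line, values as JSON. arm_command: Moves the arm, as the interface text tells. Its arguments: {"type":"object","properties":{"steps":{"type":"array"}},"required":["steps"]}

```bash
ls; mkdir -p pics; cat > h.py <<'E'
import numpy as np, cv2
from station import env
def look(cam,fn):
    im,d=env.grab_frame(cam); m=env.camera_model(cam)
    cv2.imwrite('pics/'+fn,cv2.cvtColor(im,cv2.COLOR_RGB2BGR)); return im,d,m
def unproj(m,px,z=None,depth=None):
    K=np.array(m['mtx']);T=np.linalg.inv(np.array(m['world_to_cam']))
    r=np.linalg.inv(K)@np.array([px[0],px[1],1.0])
    if depth is not None: return T[:3,:3]@(r*depth)+T[:3,3]
    d=T[:3,:3]@r; o=T[:3,3]
    return o+d*(z-o[2])/d[2]
def proj(m,p):
    c=np.array(m['world_to_cam'])@np.append(p,1); q=np.array(m['mtx'])@c[:3]; return q[:2]/q[2]
E
python3 - <<'E'
from h import *
np.set_printoptions(precision=4,suppress=True)
s=env.sense(); print(s['t'],s['eef_pos'],s['tcp_rot'],s['width'],s['wrist_force'])
Z=dict(chopper=0,ring_axis=.128,lug_top=.158,plunger_top=.114,salt_shaker=0,bowl=0,mug=0)
for c in ['top','scene']:
    im,d,m=look(c,c+'1.png')
    for n,z in Z.items():
        for r in env.place_of(c,n)[:2]: print(c,n,round(r['p'],2),np.round(r['at'],1),unproj(m,r['at'],z))
E
```

```text
pics
0.0 [0.2835 0.5841 0.2145] [[-0.8997  0.4365 -0.0009]
 [ 0.4365  0.8997 -0.0017]
 [ 0.0001 -0.0019 -1.    ]] 0.08542972094122536 [-0.7203  0.524  -0.1003]
top chopper 0.91 [249.6 243.5] [0.5154 0.0609 0.    ]
top chopper 0.21 [313.5 242.3] [ 0.5198 -0.1163  0.    ]
top ring_axis 0.86 [224.9 235.3] [0.5258 0.108  0.128 ]
top ring_axis 0.62 [437.5 266.3] [ 0.4502 -0.433   0.128 ]
top lug_top 0.97 [209.7 263.6] [0.4522 0.1392 0.158 ]
top plunger_top 0.77 [275.8 236.5] [ 0.5249 -0.0207  0.114 ]
top plunger_top 0.74 [224.5 238.5] [0.5189 0.1113 0.114 ]
top salt_shaker 0.56 [313.1 245.6] [ 0.5106 -0.1152  0.    ]
top bowl 0.69 [389.1 278.2] [ 0.4218 -0.3255  0.    ]
top mug 0.65 [435.8 265.5] [ 0.4576 -0.4546  0.    ]
scene chopper 0.89 [404.9 260.4] [ 0.5306  0.058  -0.    ]
scene ring_axis 0.58 [436.5 213.1] [0.5243 0.1145 0.128 ]
scene lug_top 0.58 [432.2 177.1] [0.4479 0.1369 0.158 ]
scene plunger_top 0.64 [378.6 232. ] [ 0.5259 -0.0155  0.114 ]
scene salt_shaker 0.94 [329.7 275.9] [ 0.5209 -0.1178  0.    ]
scene bowl 0.96 [228.7 263.4] [ 0.4189 -0.3229  0.    ]
scene mug 0.93 [167.5 292.4] [ 0.4581 -0.4628  0.    ]
scene mug 0.7 [436.2 212.8] [ 0.4152  0.1945 -0.    ]
```

View pics/top1.png

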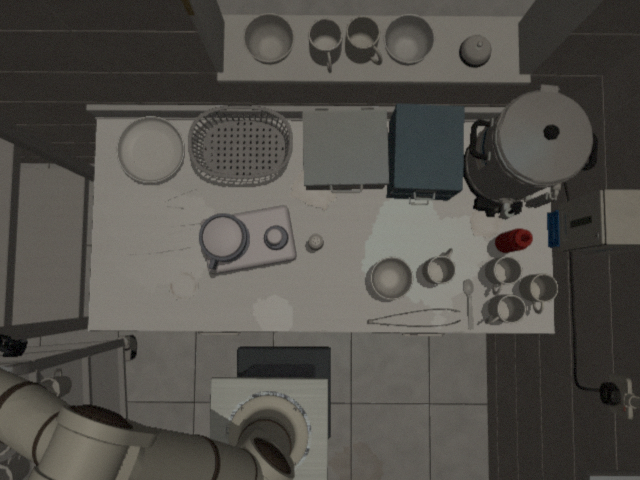

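View pics/scene1.png

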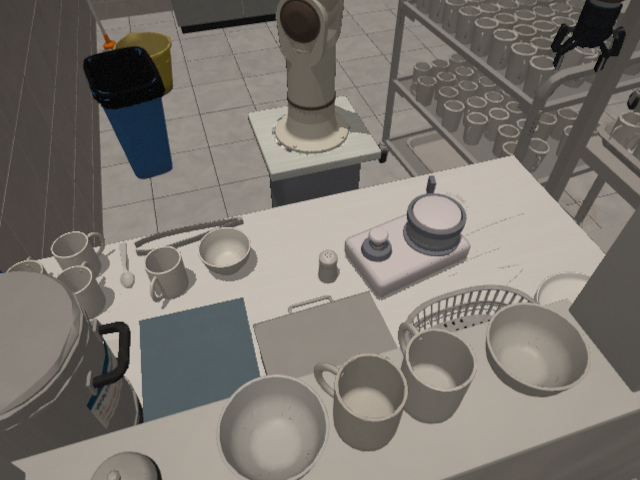

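The pictures show the chopper at top (250,243), with its lug pointing front-left at (210,264). The shaker is at (313,243), the bowl at (390,278) and the mug at (437,268), all clear of the approach. I'll move to above the lug.

Call:
arm_command([
  [[-0.043,-0.041,-0.006,0,0,0,1],[-0.043,-0.041,-0.006,0,0,0,1],[-0.043,-0.041,-0.006,0,0,0,1],[-0.043,-0.041,-0.006,0,0,0,1],[-0.043,-0.041,-0.006,0,0,0,1],[-0.043,-0.041,-0.006,0,0,0,1],[-0.043,-0.041,-0.006,0,0,0,1],[-0.04,-0.04,-0.006,0,0,0,1],[0,0,0,0,0,-0.1,1],[0,0,0,0,0,0,1]],
])

```text
t: 2.05
eef_pos: [0.4535, 0.1287, 0.2651]
tcp_rot: [[-0.939, 0.344, 0.005], [0.344, 0.939, 0.003], [-0.003, 0.005, -1.0]]
wrist_force: [-0.3, -0.1, 0.7]
width: 0.0856
```

```bash
python3 - <<'E'
from h import *
np.set_printoptions(precision=4,suppress=True)
s=env.sense(); print(s['t'],s['eef_pos'],s['tcp_rot'],s['joint_pos'],s['wrist_force'])
Z=dict(chopper=0,ring_axis=.128,lug_top=.158,plunger_top=.114)
for c in ['wrist','top']:
    im,d,m=look(c,c+'2.png')
    for n,z in Z.items():
        for r in env.place_of(c,n)[:2]: print(c,n,round(r['p'],2),np.round(r['at'],1),unproj(m,r['at'],z))
E
```

```text
2.05 [0.4535 0.1287 0.2651] [[-0.9391  0.3436  0.0046]
 [ 0.3436  0.9391  0.0034]
 [-0.0031  0.0048 -1.    ]] [-0.1233  0.1013 -0.2232  1.933   0.0232  1.1045  0.8645] [-0.3077 -0.1279  0.7193]
wrist chopper 0.84 [289.  270.9] [0.5293 0.0561 0.    ]
wrist ring_axis 0.71 [331.3 303.5] [0.5264 0.1106 0.128 ]
wrist lug_top 0.56 [328.9 234.5] [0.4541 0.1335 0.158 ]
wrist plunger_top 0.85 [210.4 336.6] [ 0.5264 -0.017   0.114 ]
wrist plunger_top 0.5 [332.1 301.3] [0.5316 0.11   0.114 ]
top chopper 0.72 [211.7 262. ] [0.4634 0.1649 0.    ]
top chopper 0.66 [248.2 243.2] [0.5162 0.0648 0.    ]
top ring_axis 0.57 [224.3 236.2] [0.5235 0.1095 0.128 ]
top ring_axis 0.24 [389.1 280.3] [ 0.414  -0.3101  0.128 ]
top lug_top 0.66 [208.8 260.6] [0.4596 0.1416 0.158 ]
top plunger_top 0.58 [276.8 233.8] [ 0.5319 -0.0232  0.114 ]
```

View pics/wrist2.png

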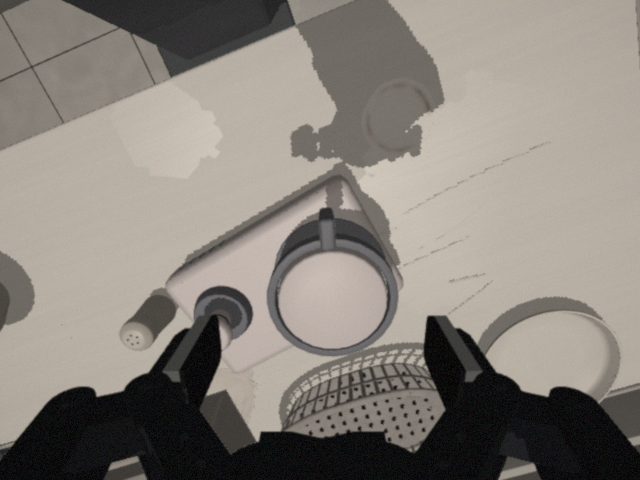

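```bash
python3 - <<'E'
from h import *
np.set_printoptions(precision=4,suppress=True)
im,d,m=look('wrist','wrist3.png')
T=np.linalg.inv(np.array(m['world_to_cam']));K=np.array(m['mtx'])
v,u=np.mgrid[:480,:640]
P=np.stack([(u-K[0,2])/K[0,0]*d,(v-K[1,2])/K[1,1]*d,d],-1)@T[:3,:3].T+T[:3,3]
print('cam',T[:3,3])
def sel(u0,u1,v0,v1,z0,z1):
    k=(u>=u0)&(u<u1)&(v>=v0)&(v<v1)&(P[...,2]>z0)&(P[...,2]<z1)&(d>0); return k
k=sel(290,370,190,270,.150,.165); Q=P[k]; print(len(Q),Q.mean(0),Q.min(0),Q.max(0))
mm=cv2.minAreaRect((Q[:,:2]*1000).astype(np.float32)); print('lug',mm)
k=sel(180,250,280,350,.106,.122); Q=P[k]; print('plung',len(Q),Q.min(0),Q.max(0),np.median(Q,0))
k=sel(250,420,230,370,.131,.14); Q=P[k]; print('lid',len(Q),cv2.minEnclosingCircle((Q[:,:2]*1000).astype(np.float32)),np.median(Q[:,2]))
k=sel(250,420,230,370,.122,.131); Q=P[k]; print('ring',len(Q),cv2.minEnclosingCircle((Q[:,:2]*1000).astype(np.float32)),np.median(Q[:,2]))
k=sel(140,430,160,380,.055,.063); Q=P[k]; print('base',cv2.minAreaRect((Q[:,:2]*1000).astype(np.float32)))
cv2.imwrite('pics/c3.png',cv2.cvtColor(cv2.resize(im[150:390,150:430],None,fx=2.5,fy=2.5,interpolation=cv2.INTER_CUBIC),cv2.COLOR_RGB2BGR))
E
```

```text
cam [0.3752 0.156  0.4219]
510 [0.4531 0.1329 0.156 ] [0.4409 0.1238 0.15  ] [0.4672 0.141  0.1594]
lug ((454.0639343261719, 132.60279846191406), (12.790699005126953, 25.825838088989258), 74.36388397216797)
plung 232 [ 0.5153 -0.0129  0.1061] [0.548  0.0018 0.1137] [ 0.5312 -0.0024  0.1108]
lid 6932 ((523.571533203125, 113.1493911743164), 49.072357177734375) 0.1340589423938114
ring 4826 ((524.552978515625, 112.4608154296875), 61.26051330566406) 0.1270020024659395
base ((529.2083740234375, 31.442276000976562), (143.83026123046875, 286.212646484375), 10.63755989074707)
```

View pics/c3.png

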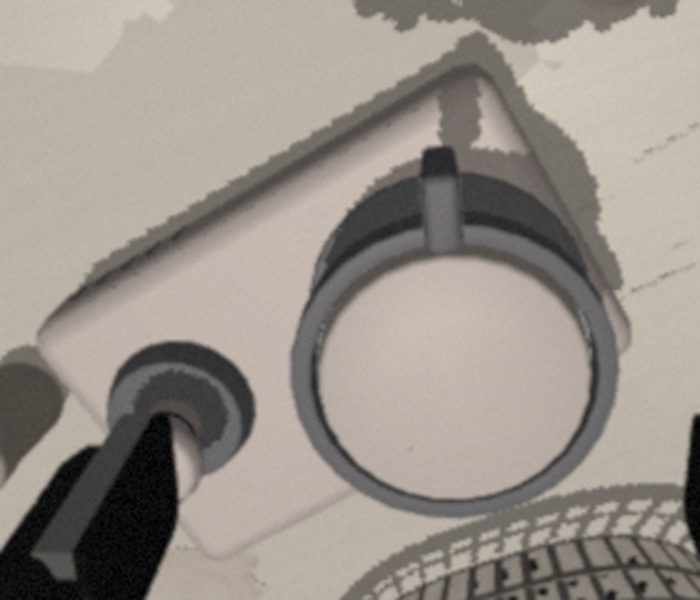

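The lug top measures (0.454, 0.133), the ring axis (0.5245, 0.1125), and the lug direction is 0.275 rad from -x. Next I align and descend with the fingers open.

Call:
arm_command([
  [[0.001,0.004,0.02,0,0,-0.075,1],[0,0,0.04,0,0,0,1],[0,0,0.03,0,0,0,1],[0,0,0,0,0,0,1]],
])

```text
t: 3.1
eef_pos: [0.4551, 0.1346, 0.1736]
tcp_rot: [[-0.964, 0.267, 0.007], [0.267, 0.964, 0.004], [-0.005, 0.006, -1.0]]
wrist_force: [-0.2, 0.4, 1.1]
width: 0.0853
```

Call:
arm_command([
  [[0,-0.002,0.018,0,0,0,1],[0,0,0,0,0,0,0],[0,0,0,0,0,0,-1],[0,0,0,0,0,0,-1],[0,0,0,0,0,0,-1],[0,0,0,0,0,0,-1]],
])

```text
t: 3.85
eef_pos: [0.4589, 0.1344, 0.1614]
tcp_rot: [[-0.964, 0.267, 0.015], [0.267, 0.964, 0.006], [-0.013, 0.01, -1.0]]
wrist_force: [-0.3, -0.0, 0.0]
width: 0.0
```

```bash
python3 - <<'E'
from h import *
im,d,m=look('wrist','w4.png'); s=env.sense(); print(s['t'],s['wrist_force'],s['wrist_torque'],s['width'],s['eef_pos'])
E
```

```text
3.9 [-0.4585403  -0.10799686 -0.05636718] [-0.03515361  0.06697447  0.01091035] -0.0001129222338465955 [0.45894245 0.13440428 0.16142311]
```

View pics/w4.png

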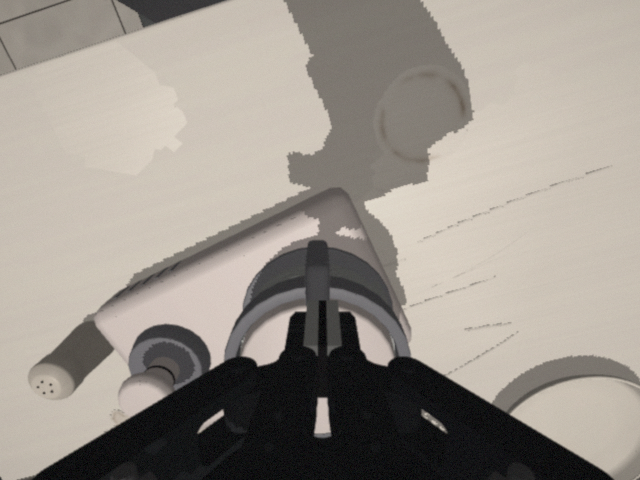

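```bash
python3 - <<'E'
from h import *
np.set_printoptions(precision=4,suppress=True)
im,d,m=look('wrist','w5.png')
T=np.linalg.inv(np.array(m['world_to_cam']));K=np.array(m['mtx'])
v,u=np.mgrid[:480,:640]
P=np.stack([(u-K[0,2])/K[0,0]*d,(v-K[1,2])/K[1,1]*d,d],-1)@T[:3,:3].T+T[:3,3]
print(T[:3,3])
for px in [(318,246),(318,255),(318,265),(318,280),(318,295),(315,310),(332,310),(314,330),(323,330),(332,330),(298,318),(350,318),(298,330),(350,330),(332,345),(323,410)]:
    print(px,P[px[1],px[0]],im[px[1],px[0]])
cv2.imwrite('pics/c5.png',cv2.cvtColor(cv2.resize(im[220:420,220:430],None,fx=3,fy=3,interpolation=cv2.INTER_CUBIC),cv2.COLOR_RGB2BGR))
im,d,m=look('scene','s5.png')
cv2.imwrite('pics/s5c.png',cv2.cvtColor(cv2.resize(im[100:280,330:530],None,fx=4,fy=3.3,interpolation=cv2.INTER_CUBIC)[:590],cv2.COLOR_RGB2BGR))
E
```

```text
[0.3771 0.1544 0.3176]
(318, 246) [0.4416 0.1363 0.1282] [51 53 53]
(318, 255) [0.442  0.1362 0.1414] [53 52 55]
(318, 265) [0.442  0.1361 0.155 ] [57 57 58]
(318, 280) [0.4484 0.1343 0.1582] [74 74 75]
(318, 295) [0.4569 0.1319 0.1569] [69 69 69]
(315, 310) [0.4474 0.1333 0.1885] [72 69 66]
(332, 310) [0.4492 0.1401 0.1888] [72 70 67]
(314, 330) [0.4472 0.1331 0.2035] [70 70 67]
(323, 330) [0.4477 0.1364 0.2042] [ 9 15 10]
(332, 330) [0.4487 0.1396 0.204 ] [74 73 70]
(298, 318) [0.4494 0.1255 0.1881] [16 23 20]
(350, 318) [0.4554 0.1462 0.1879] [19 19 16]
(298, 330) [0.4495 0.1259 0.197 ] [22 18 17]
(350, 330) [0.4548 0.1455 0.1974] [15 20 19]
(332, 345) [0.4484 0.1393 0.2137] [81 80 78]
(323, 410) [0.5496 0.1092 0.1338] [205 191 184]
```

View pics/c5.png

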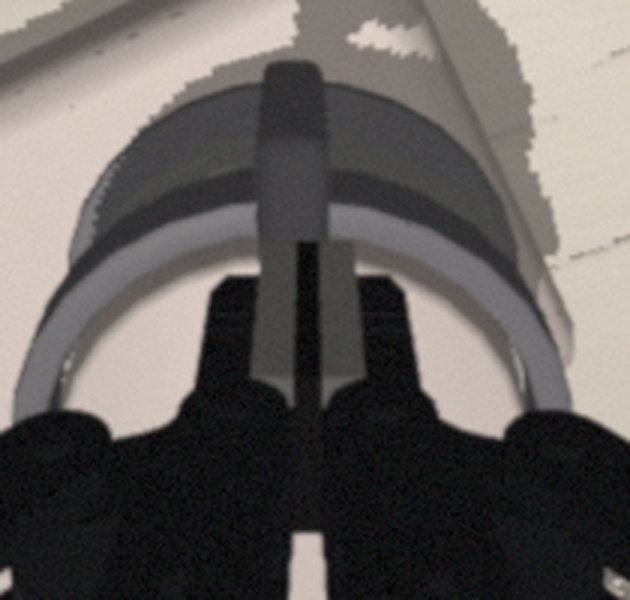

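View pics/s5c.png

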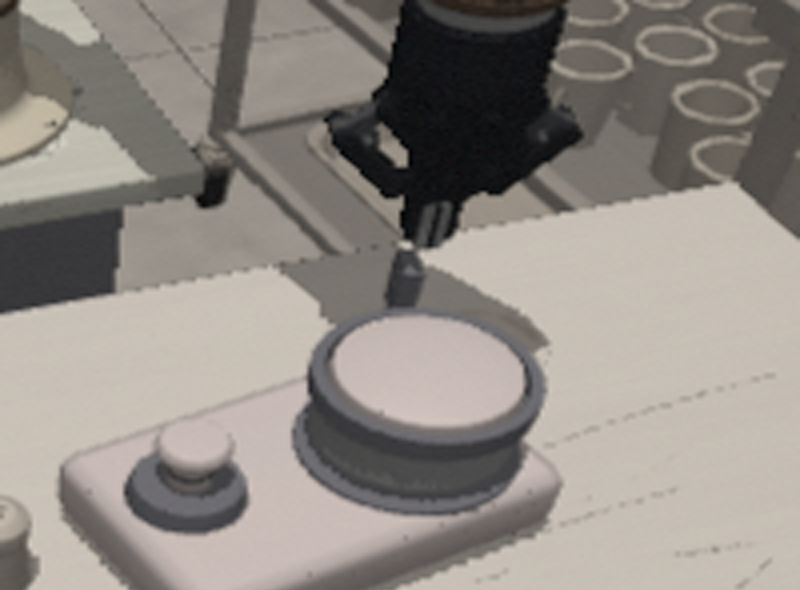

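```bash
python3 - <<'E'
from h import *
np.set_printoptions(precision=4,suppress=True)
im,d,m=look('scene','s6.png')
for v in range(158,186,2):
    print(v,[ (np.round(unproj(m,(u,v),depth=float(d[v,u])),3).tolist()) for u in (431,435,440,444)])
s=env.sense(); print(s['eef_pos'],s['joint_pos'],proj(m,s['eef_pos']),proj(m,s['eef_pos']+np.array([0,0,-.022])))
im,d,m=look('wrist','w6.png')
for v in range(294,330,3): print(v,[np.round(unproj(m,(u,v),depth=float(d[v,u])),3).tolist() for u in (298,314,332,350)])
E
```

```text
158 [[0.459, 0.116, 0.224], [0.465, 0.121, 0.227], [0.463, 0.135, 0.222], [0.471, 0.138, 0.228]]
160 [[0.45, 0.123, 0.21], [0.463, 0.124, 0.22], [0.465, 0.135, 0.218], [0.472, 0.139, 0.223]]
162 [[0.453, 0.122, 0.208], [0.461, 0.126, 0.212], [0.467, 0.134, 0.216], [0.467, 0.144, 0.213]]
164 [[0.454, 0.122, 0.203], [0.462, 0.127, 0.208], [0.469, 0.134, 0.212], [0.467, 0.145, 0.208]]
166 [[0.457, 0.122, 0.2], [0.463, 0.127, 0.203], [0.47, 0.134, 0.207], [0.467, 0.146, 0.202]]
168 [[0.46, 0.121, 0.197], [0.464, 0.128, 0.198], [0.47, 0.135, 0.202], [-0.306, 0.71, -0.565]]
170 [[0.461, 0.121, 0.192], [0.467, 0.127, 0.196], [0.468, 0.138, 0.194], [0.277, 0.287, 0.001]]
172 [[-0.267, 0.621, -0.533], [0.467, 0.128, 0.19], [0.469, 0.138, 0.189], [0.287, 0.282, 0.004]]
174 [[0.283, 0.245, 0.004], [0.468, 0.128, 0.185], [0.287, 0.27, 0.001], [0.292, 0.279, 0.002]]
176 [[0.445, 0.135, 0.159], [0.293, 0.253, 0.003], [0.293, 0.267, -0.001], [0.297, 0.277, -0.0]]
178 [[0.451, 0.132, 0.159], [0.3, 0.249, 0.003], [0.304, 0.261, 0.003], [0.309, 0.27, 0.005]]
180 [[0.457, 0.129, 0.159], [0.46, 0.137, 0
[... 811 characters left out ...]
, 0.186], [0.485, 0.144, 0.125]]
309 [[0.476, 0.114, 0.13], [0.447, 0.133, 0.188], [0.449, 0.14, 0.188], [0.485, 0.144, 0.128]]
312 [[0.449, 0.125, 0.183], [0.447, 0.133, 0.19], [0.449, 0.14, 0.19], [0.455, 0.147, 0.184]]
315 [[0.449, 0.125, 0.185], [0.446, 0.133, 0.194], [0.449, 0.14, 0.192], [0.455, 0.146, 0.185]]
318 [[0.449, 0.125, 0.188], [0.447, 0.133, 0.195], [0.448, 0.14, 0.196], [0.455, 0.146, 0.188]]
321 [[0.449, 0.126, 0.191], [0.447, 0.133, 0.197], [0.449, 0.14, 0.198], [0.455, 0.146, 0.19]]
324 [[0.449, 0.126, 0.192], [0.447, 0.133, 0.199], [0.449, 0.14, 0.199], [0.455, 0.146, 0.192]]
327 [[0.449, 0.126, 0.195], [0.447, 0.133, 0.202], [0.448, 0.14, 0.202], [0.455, 0.146, 0.195]]
```

The fingers are shut above the lug. Both cameras' depth puts the tips at z≈0.18, about 40 mm higher than the reported TCP implies. I'll go by the camera: reopen, confirm the fingers are open, then go about 45 mm lower.

Call:
arm_command([
  [[0,0,0,0,0,0,1],[0.004,-0.003,0,0.01,0.013,0,1],[0,0,0,0,0,0,1],[0,0,0,0,0,0,1]],
])

```text
t: 4.6
eef_pos: [0.4534, 0.1322, 0.1606]
tcp_rot: [[-0.964, 0.267, -0.003], [0.267, 0.964, -0.001], [0.002, -0.001, -1.0]]
wrist_force: [0.1, 0.4, -0.2]
width: 0.0722
```

```bash
python3 - <<'E'
from h import *
im,d,m=look('wrist','w7.png'); s=env.sense(); print(s['t'],s['wrist_force'],s['width'],s['eef_pos'])
im,d,m=look('scene','s7.png')
cv2.imwrite('pics/s7c.png',cv2.cvtColor(cv2.resize(im[80:260,350:530],None,fx=3.3,fy=3.3,interpolation=cv2.INTER_CUBIC)[:590],cv2.COLOR_RGB2BGR))
E
```

```text
4.65 [-0.11959542  0.90112417  0.08200802] 0.07891262901796686 [0.45335593 0.1322666  0.16063267]
```

View pics/w7.png

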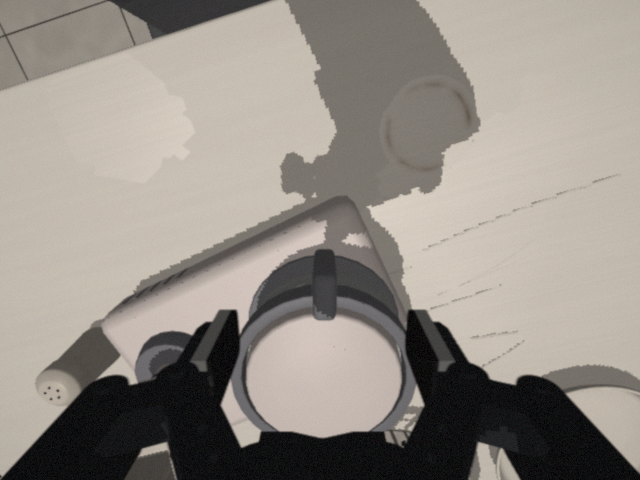

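View pics/s7c.png

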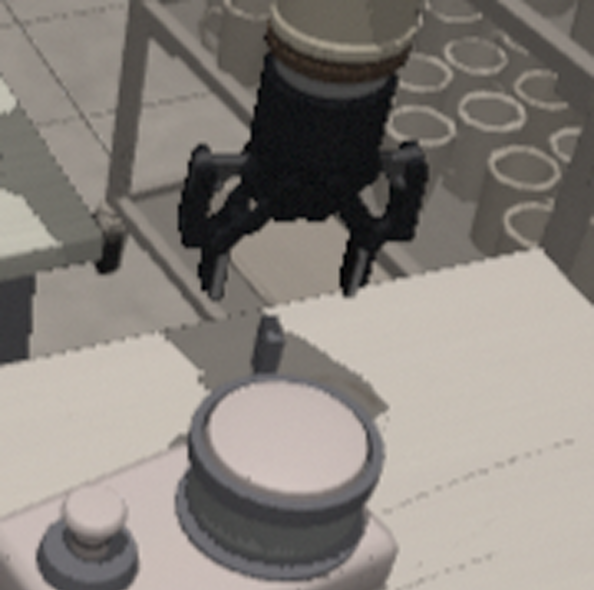

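The fingers are open and centred on the lug: pads at columns 222 and 424, lug at 323. The tips are still above it, so I descend.

Call:
arm_command([
  [[0,0,0.025,0,0,0,1],[0,0,0.015,0,0,0,1],[0,0,0.006,0,0,0,1],[0,0,0,0,0,0,0],[0,0,0,0,0,0,-0.8],[0,0,0,0,0,0,-1],[0,0,0,0,0,0,-1],[0,0,0,0,0,0,-1]],
])

```text
t: 5.7
eef_pos: [0.4553, 0.1329, 0.1155]
tcp_rot: [[-0.964, 0.268, 0.002], [0.268, 0.964, 0.001], [-0.001, 0.001, -1.0]]
wrist_force: [-0.3, 0.7, -2.0]
width: 0.0109
```

```bash
python3 - <<'E'
from h import *
im,d,m=look('wrist','w8.png'); s=env.sense(); print(s['t'],s['wrist_force'],s['wrist_torque'],s['width'],s['eef_pos'])
for v in range(250,330,4): print(v,[np.round(unproj(m,(u,v),depth=float(d[v,u])),3).tolist() for u in (306,323,340)])
E
```

```text
5.75 [-0.30999161  0.14080162  1.46042526] [-0.08095103  0.12045813 -0.10093144] 0.011162157204144166 [0.45529053 0.13289293 0.11540287]
250 [[0.446, 0.124, 0.058], [0.449, 0.134, 0.058], [0.452, 0.145, 0.059]]
254 [[0.449, 0.123, 0.059], [0.451, 0.134, 0.059], [0.454, 0.144, 0.059]]
258 [[0.451, 0.123, 0.059], [0.454, 0.133, 0.059], [0.457, 0.144, 0.058]]
262 [[0.454, 0.122, 0.06], [0.457, 0.132, 0.059], [0.459, 0.143, 0.059]]
266 [[0.456, 0.121, 0.059], [0.46, 0.131, 0.058], [0.462, 0.142, 0.059]]
270 [[0.459, 0.12, 0.06], [0.462, 0.131, 0.059], [0.465, 0.141, 0.059]]
274 [[0.462, 0.12, 0.059], [0.465, 0.13, 0.059], [0.468, 0.141, 0.059]]
278 [[0.464, 0.119, 0.061], [0.442, 0.136, 0.118], [0.469, 0.14, 0.062]]
282 [[0.466, 0.118, 0.062], [0.442, 0.136, 0.124], [0.471, 0.14, 0.063]]
286 [[0.468, 0.118, 0.063], [0.442, 0.136, 0.128], [0.474, 0.139, 0.063]]
290 [[0.471, 0.117, 0.062], [0.442, 0.136, 0.131], [0.477, 0.138, 0.062]]
294 [[0.473, 0.116, 0.063], [0.442, 0.136, 0.135], [0.48, 0.137, 0.063]]
298 [[0.47, 0.118, 0.075], [0.442, 0.136, 0.138], [0.476, 0.138, 0.075]]
302 [[0.443, 0.128, 0.136], [0.442, 0.136, 0.142], [0.447, 0.142, 0.136]]
306 [[0.443, 0.128, 0.14], [0.442, 0.136, 0.146], [0.447, 0.142, 0.14]]
310 [[0.443, 0.128, 0.143], [0.442, 0.136, 0.149], [0.447, 0.142, 0.143]]
314 [[0.442, 0.129, 0.148], [0.442, 0.136, 0.152], [0.446, 0.142, 0.148]]
318 [[0.443, 0.129, 0.15], [0.442, 0.136, 0.154], [0.447, 0.142, 0.149]]
322 [[0.443, 0.129, 0.152], [0.443, 0.136, 0.155], [0.447, 0.141, 0.151]]
326 [[0.443, 0.129, 0.155], [0.444, 0.135, 0.157], [0.447, 0.141, 0.155]]
```

View pics/w8.png

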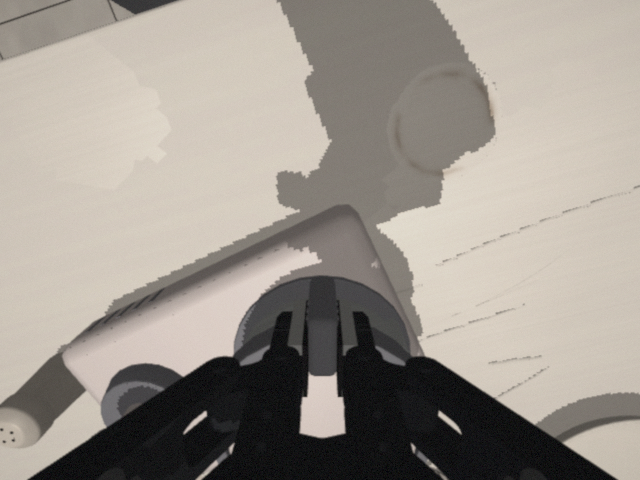

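The lug is gripped, with the width reading 11 mm and the tips at z≈0.135. Now I turn the ring clockwise along the arc.

Call:
arm_command([
  [[-0.0005,0.0085,0,0,0,0.12,-1],[-0.0005,0.0085,0,0,0,0.12,-1],[-0.0005,0.0085,0,0,0,0.12,-1],[-0.0005,0.0085,0,0,0,0.12,-1],[0,0,0,0,0,0,-1]],
])

```text
t: 6.38
eef_pos: [0.4726, 0.1632, 0.1154]
tcp_rot: [[-0.723, 0.691, 0.003], [0.691, 0.723, 0.0], [-0.002, 0.002, -1.0]]
wrist_force: [-0.2, -0.7, 0.6]
width: 0.0109
```

Call:
arm_command([
  [[-0.0005,0.0085,0,0,0,0.12,-1],[-0.0005,0.0085,0,0,0,0.12,-1],[-0.0005,0.0085,0,0,0,0.12,-1],[0,0,0,0,0,0,-1]],
])

```text
t: 6.88
eef_pos: [0.4933, 0.1781, 0.1155]
tcp_rot: [[-0.436, 0.9, 0.003], [0.9, 0.436, 0.001], [-0.001, 0.003, -1.0]]
wrist_force: [1.7, 0.7, 1.2]
width: 0.0109
```

Call:
arm_command([
  [[-0.0002,0.004,0,0,0,0.06,-1]],
])

```text
t: 7.0
eef_pos: [0.4964, 0.1795, 0.1154]
tcp_rot: [[-0.385, 0.923, 0.003], [0.923, 0.385, 0.0], [-0.001, 0.003, -1.0]]
wrist_force: [-7.4, -1.2, 4.7]
width: 0.0108
```

Call:
arm_command([
  [[-0.0002,0.004,0,0,0,0.06,-1]],
])

```text
t: 7.12
eef_pos: [0.4963, 0.1796, 0.1153]
tcp_rot: [[-0.336, 0.942, -0.004], [0.942, 0.336, -0.003], [-0.002, -0.005, -1.0]]
wrist_force: [-15.4, -5.4, 16.4]
width: 0.0108
```

Call:
arm_command([
  [[0,0.006,-0.001,0,0,-0.03,-1],[0,0.006,0,0,0,-0.02,-1]],
])

```text
t: 7.38
eef_pos: [0.4958, 0.1794, 0.1153]
tcp_rot: [[-0.397, 0.917, -0.024], [0.918, 0.397, -0.013], [-0.002, -0.027, -1.0]]
wrist_force: [-18.8, -7.6, 22.6]
width: 0.011
```

```bash
python3 - <<'E'
from h import *
s=env.sense(); print(s['t'],s['wrist_force'],s['wrist_torque'],s['width'],s['eef_pos'])
im,d,m=look('scene','s9.png')
cv2.imwrite('pics/s9c.png',cv2.cvtColor(cv2.resize(im[100:280,340:520],None,fx=3.3,fy=3.3,interpolation=cv2.INTER_CUBIC)[:590],cv2.COLOR_RGB2BGR))
im,d,m=look('wrist','w9.png')
E
```

```text
7.375 [-18.81963358  -7.58987721  22.61421508] [-0.98715033  2.77816103 -0.14531207] 0.010982908989838653 [0.49583052 0.17939289 0.11529113]
```

View pics/w9.png

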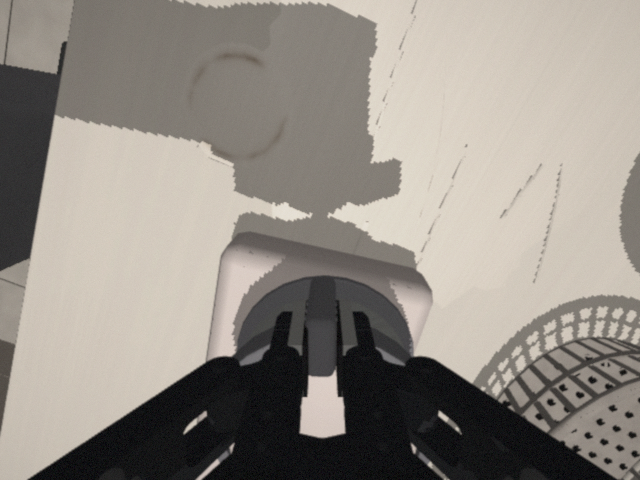

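View pics/s9c.png

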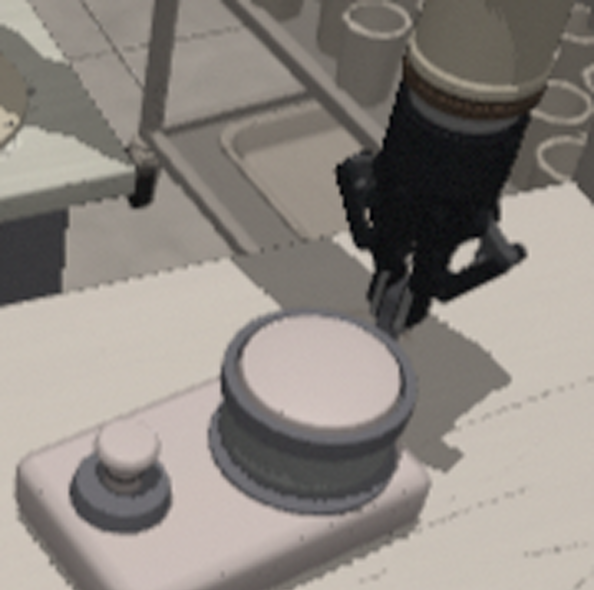

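The lug is hard against its stop: 20 N of tangential force gives no motion. The measured angle of 1.17 to 1.19 rad matches the expected 1.19. I release, rise and check.

Call:
arm_command([
  [[0,0,0,-0.02,0,0,-1],[0,0,0,0,0,0,-0.5],[0,0,0,0,0,0,0.3],[0,0,0,0,0,0,1],[0,0,0,0,0,0,1],[0,0,-0.03,0,0,0,1],[0,0,-0.04,0,0,0,1],[0,0,-0.02,0,0,0,1],[0,0,0,0,0,0,1]],
])

```text
t: 8.6
eef_pos: [0.4953, 0.179, 0.2071]
tcp_rot: [[-0.405, 0.914, -0.008], [0.914, 0.405, -0.005], [-0.001, -0.009, -1.0]]
wrist_force: [-0.1, 0.4, -0.2]
width: 0.0851
```

```bash
python3 - <<'E'
from h import *
np.set_printoptions(precision=4,suppress=True)
s=env.sense(); print(s['t'],s['wrist_force'],s['width'],s['eef_pos'],s['tcp_rot'],s['joint_pos'])
im,d,m=look('wrist','w10.png')
T=np.linalg.inv(np.array(m['world_to_cam']));K=np.array(m['mtx'])
v,u=np.mgrid[:480,:640]
P=np.stack([(u-K[0,2])/K[0,0]*d,(v-K[1,2])/K[1,1]*d,d],-1)@T[:3,:3].T+T[:3,3]
def sel(z0,z1,c,r): return (P[...,2]>z0)&(P[...,2]<z1)&(d>0)&(np.hypot(P[...,0]-c[0],P[...,1]-c[1])<r)
k=sel(.150,.165,(.5245,.1125),.1); Q=P[k]; print(len(Q),'lug',cv2.minAreaRect((Q[:,:2]*1000).astype(np.float32)))
k=sel(.122,.131,(.5245,.1125),.063); Q=P[k]; print('ring',len(Q),cv2.minEnclosingCircle((Q[:,:2]*1000).astype(np.float32)))
k=sel(.108,.12,(.525,-.018),.04); Q=P[k]; print('plung',len(Q),Q.min(0) if len(Q) else 0,Q.max(0) if len(Q) else 0)
for n,z in dict(ring_axis=.128,lug_top=.158,plunger_top=.114).items():
    for r in env.place_of('wrist',n)[:2]: print(n,round(r['p'],2),np.round(r['at'],1),unproj(m,r['at'],z))
E
```

```text
8.6 [-0.0619  0.41   -0.1821] 0.08511165231548042 [0.4953 0.179  0.2071] [[-0.4051  0.9143 -0.0082]
 [ 0.9143  0.405  -0.0047]
 [-0.0009 -0.0094 -1.    ]] [-0.3546  0.2657 -0.0518  1.871   0.0172  1.0147  0.0032]
747 lug ((493.8298034667969, 179.49801635742188), (12.238872528076172, 25.48262596130371), 24.322275161743164)
ring 8203 ((524.1738891601562, 112.77854919433594), 61.118988037109375)
plung 302 [ 0.5083 -0.0299  0.108 ] [0.537  0.0014 0.1119]
ring_axis 0.56 [320.6 336.6] [0.5216 0.1128 0.128 ]
lug_top 0.7 [321.8 265.5] [0.4944 0.1776 0.158 ]
plunger_top 0.79 [270.5 441.9] [ 0.5282 -0.0154  0.114 ]
plunger_top 0.5 [325.2 336.3] [0.5284 0.1062 0.114 ]
```

View pics/w10.png

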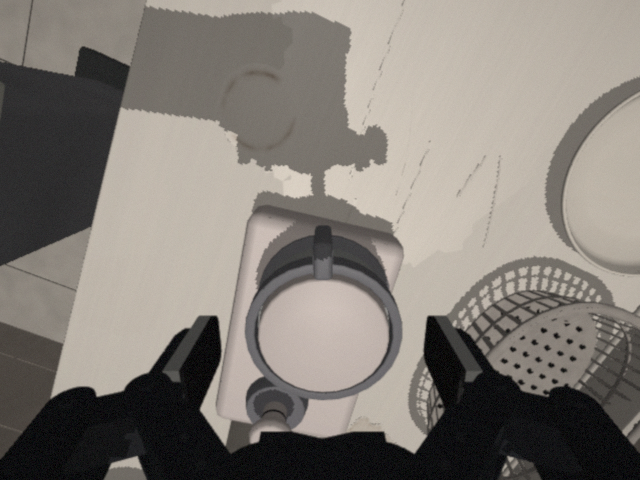

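```bash
cat >> h.py <<'E'
def cloud(d,m):
    T=np.linalg.inv(np.array(m['world_to_cam']));K=np.array(m['mtx'])
    v,u=np.mgrid[:480,:640]
    return np.stack([(u-K[0,2])/K[0,0]*d,(v-K[1,2])/K[1,1]*d,d],-1)@T[:3,:3].T+T[:3,3]
E
python3 - <<'E'
from h import *
np.set_printoptions(precision=4,suppress=True)
pts=[]
for c in ['wrist','top','scene']:
    im,d,m=look(c,c+'11.png'); P=cloud(d,m)
    k=(d>0)&(P[...,2]>.045)&(P[...,2]<.066)&(np.abs(P[...,0]-.525)<.14)&(P[...,1]>-.085)&(P[...,1]<.21)
    n,lab=cv2.connectedComponents(k.astype(np.uint8)); 
    big=np.argmax(np.bincount(lab.ravel())[1:])+1; Q=P[lab==big]
    w0=.18
    for it in range(4):
        x=np.array([np.cos(w0),np.sin(w0)]);y=np.array([-x[1],x[0]])
        q=(Q[:,:2]-[.5245,.1125]); a=q@x; b=q@y
        # front edge: bins in b, min a
        B=np.arange(-.14,.045,.006); f=[(bb+.003,np.percentile(a[(b>=bb)&(b<bb+.006)],1)) for bb in B if ((b>=bb)&(b<bb+.006)).sum()>8]
        f=np.array(f); g=f[np.abs(f[:,1]-np.median(f[:,1]))<.005]
        s=np.polyfit(g[:,0],g[:,1],1) ; w0=w0-s[0]
    A=np.arange(-.06,.05,.006); l=np.array([(aa+.003,np.percentile(b[(a>=aa)&(a<aa+.006)],99)) for aa in A if ((a>=aa)&(a<aa+.006)).sum()>8])
    print(c,len(Q),'yaw front',w0,len(g),'front off',np.median(g[:,1]),'left slope',np.polyfit(l[:,0],l[:,1],1), 'rect',cv2.minAreaRect((Q[:,:2]*1000).astype(np.float32)))
E
python3 - <<'E'
import cv2
im=cv2.imread('pics/scene11.png'); cv2.imwrite('pics/s11c.png',cv2.resize(im[160:300,330:490],None,fx=4,fy=4,interpolation=cv2.INTER_CUBIC))
im=cv2.imread('pics/wrist11.png'); cv2.imwrite('pics/w11c.png',cv2.resize(im[190:340,230:420],None,fx=4,fy=4,interpolation=cv2.INTER_CUBIC))
E
```

```text
wrist 7400 yaw front 0.18502677900923567 31 front off -0.08393484109523981 left slope [0.0126 0.0657] rect ((473.7388916015625, 51.04157257080078), (65.4817886352539, 240.27801513671875), 5.161200523376465)
top 2647 yaw front 0.18995745062892863 31 front off -0.08415260711117316 left slope [-1.1158 -0.0223] rect ((523.7021484375, 59.52210235595703), (150.48724365234375, 240.47682189941406), 10.719890594482422)
scene 3281 yaw front 0.18500031968908237 22 front off -0.08009882153630478 left slope [ 0.9825 -0.0135] rect ((525.7609252929688, 56.555419921875), (150.59075927734375, 238.38255310058594), 10.651745796203613)
```

View pics/s11c.png

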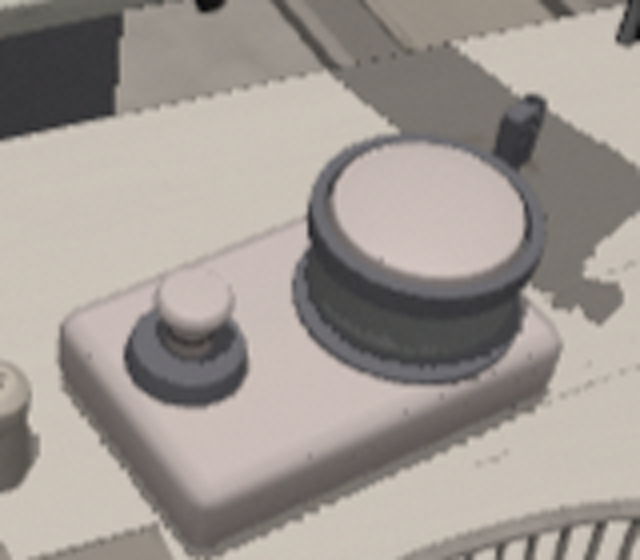

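View pics/w11c.png

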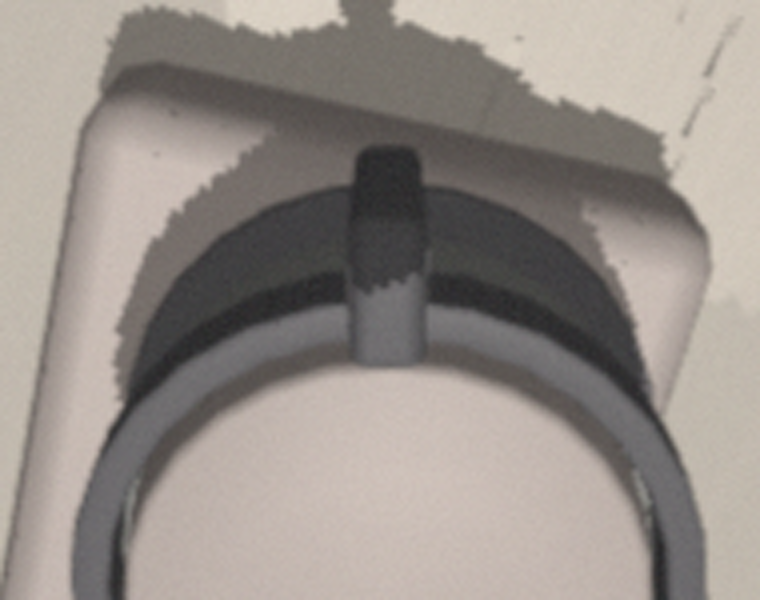

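After release I measure lug direction 1.145 rad with chopper yaw 0.186, so the joint is about 1.13±0.02. That is close enough to the stop that I want certainty. I'll straddle the lug loosely, push with the trailing pad only, then back off before opening.

Call:
arm_command([
  [[0,-0.001,0.03,-0.009,0,0,1],[0,0,0.04,0,0,0,1],[0,0,0.02,0,0,0,1],[0,0,0,0,0,0,0],[0,0,0,0,0,0,-0.5],[0,0,0,0,0,0,-0.5],[0,0,0,0,0,0,-0.5],[0,0.005,0,0,0,0,-0.5]],
])

```text
t: 9.95
eef_pos: [0.4979, 0.1799, 0.1134]
tcp_rot: [[-0.405, 0.914, -0.002], [0.914, 0.405, -0.002], [-0.001, -0.003, -1.0]]
wrist_force: [-0.6, 0.3, -1.2]
width: 0.0213
```

Call:
arm_command([
  [[0,0.005,0,0,0,0,-0.5]],
])

```text
t: 10.07
eef_pos: [0.5004, 0.1812, 0.1133]
tcp_rot: [[-0.405, 0.914, -0.007], [0.914, 0.405, -0.004], [-0.001, -0.008, -1.0]]
wrist_force: [-11.2, -5.1, 8.4]
width: 0.0214
```

Call:
arm_command([
  [[0,0.006,0,0,0,0,-0.5]],
])

```text
t: 10.2
eef_pos: [0.5001, 0.1811, 0.1123]
tcp_rot: [[-0.404, 0.914, -0.019], [0.915, 0.404, -0.009], [-0.0, -0.021, -1.0]]
wrist_force: [-19.9, -7.2, 15.7]
width: 0.0215
```

Call:
arm_command([
  [[0,-0.003,0,-0.01,0,0,-0.5],[0,0,0,0,0,0,0.2],[0,0,0,0,0,0,1],[0,0,0,0,0,0,1],[0,0,-0.03,0,0,0,1],[0,0,-0.04,0,0,0,1],[0,0,-0.03,0,0,0,1],[0,0,0,0,0,0,1]],
])

```text
t: 11.2
eef_pos: [0.5006, 0.1815, 0.2156]
tcp_rot: [[-0.404, 0.915, -0.007], [0.915, 0.404, -0.004], [-0.0, -0.008, -1.0]]
wrist_force: [0.0, -0.3, 1.0]
width: 0.0857
```

```bash
python3 - <<'E'
from h import *
np.set_printoptions(precision=4,suppress=True)
s=env.sense(); print(s['t'],s['wrist_force'],s['width'],s['eef_pos'],s['tcp_rot'])
C=np.array([.5243,.1126])
for c in ['wrist','scene']:
    im,d,m=look(c,c+'12.png'); P=cloud(d,m)
    k=(P[...,2]>.150)&(P[...,2]<.165)&(d>0)&(np.hypot(P[...,0]-C[0],P[...,1]-C[1])<.1); Q=P[k]
    r=cv2.minAreaRect((Q[:,:2]*1000).astype(np.float32)); print(c,len(Q),r)
    if c=='wrist': dx=np.array(r[0])/1000-C; print('b',np.arctan2(dx[1],-dx[0]),np.hypot(*dx), 'bias-free a', np.arctan2(dx[1],-dx[0])+.186)
    k=(P[...,2]>.1125)&(P[...,2]<.12)&(d>0)&(np.hypot(P[...,0]-.527,P[...,1]+.017)<.035); Q=P[k]
    print('cap',len(Q),Q.mean(0) if len(Q) else 0,Q.min(0) if len(Q) else 0,Q.max(0) if len(Q) else 0)
x=np.array([np.cos(.186),np.sin(.186)]);y=np.array([-x[1],x[0]]); print('pred plunger',C-.02*x-.13*y)
E
```

```text
11.2 [ 0.0326 -0.3497  1.0439] 0.08569749905368858 [0.5006 0.1815 0.2156] [[-0.4045  0.9145 -0.0074]
 [ 0.9145  0.4045 -0.0037]
 [-0.0004 -0.0083 -1.    ]]
wrist 681 ((494.635986328125, 179.91358947753906), (12.507187843322754, 25.73391342163086), 23.007097244262695)
b 1.155716642355459 0.07355999616283189 bias-free a 1.341716642355459
cap 0 0 0 0
scene 75 ((495.7080383300781, 180.06753540039062), (12.13131046295166, 25.015422821044922), 21.36374282836914)
cap 203 [ 0.5301 -0.0181  0.1157] [ 0.5115 -0.0363  0.1125] [0.5488 0.0008 0.1192]
pred plunger [ 0.5287 -0.0189]
```

The lug now measures a = 1.34 to 1.36 rad against 1.35 locked, so the ring is home. I move above the plunger at about (0.529, -0.0185).

Call:
arm_command([
  [[-0.048,-0.0135,0,-0.008,0,0,1],[-0.048,-0.0135,0,0,0,0,1],[-0.048,-0.0135,0,0,0,0,1],[-0.05,-0.014,0,0,0,0,1],[0,0,0.04,0,0,0,1],[0,0,0.03,0,0,0,1],[0,0,0,0,0,0,1],[0,0,0,0,0,0,1]],
])

```text
t: 12.3
eef_pos: [0.5215, -0.0254, 0.1315]
tcp_rot: [[-0.406, 0.914, -0.02], [0.914, 0.406, -0.004], [0.004, -0.02, -1.0]]
wrist_force: [-0.1, -0.7, 0.3]
width: 0.0851
```

```bash
python3 - <<'E'
from h import *
np.set_printoptions(precision=4,suppress=True)
s=env.sense(); print(s['t'],s['wrist_force'],s['width'],s['eef_pos'],s['tcp_rot'])
for c in ['wrist','scene']:
    im,d,m=look(c,c+'13.png'); P=cloud(d,m)
    k=(P[...,2]>.108)&(P[...,2]<.12)&(d>0)&(np.hypot(P[...,0]-.529,P[...,1]+.0185)<.03); Q=P[k]
    print(c,'cap',len(Q),Q.min(0),Q.max(0),cv2.minEnclosingCircle((Q[:,:2]*1000).astype(np.float32)),np.median(Q[:,2]))
cv2.imwrite('pics/s13c.png',cv2.cvtColor(cv2.resize(im[150:310,310:500],None,fx=3.5,fy=3.5,interpolation=cv2.INTER_CUBIC),cv2.COLOR_RGB2BGR))
E
```

```text
12.3 [-0.1024 -0.7268  0.3375] 0.08514690343857705 [ 0.5215 -0.0254  0.1315] [[-0.406   0.9137 -0.0199]
 [ 0.9139  0.406  -0.0044]
 [ 0.0041 -0.02   -0.9998]]
wrist cap 3739 [ 0.509  -0.0376  0.108 ] [0.5485 0.0014 0.1143] ((528.7169799804688, -18.233821868896484), 20.076522827148438) 0.11206577813774146
scene cap 249 [ 0.5119 -0.0371  0.1081] [0.5493 0.003  0.12  ] ((530.2976684570312, -17.28565216064453), 20.435216903686523) 0.11535229397574787
```

View pics/wrist13.png

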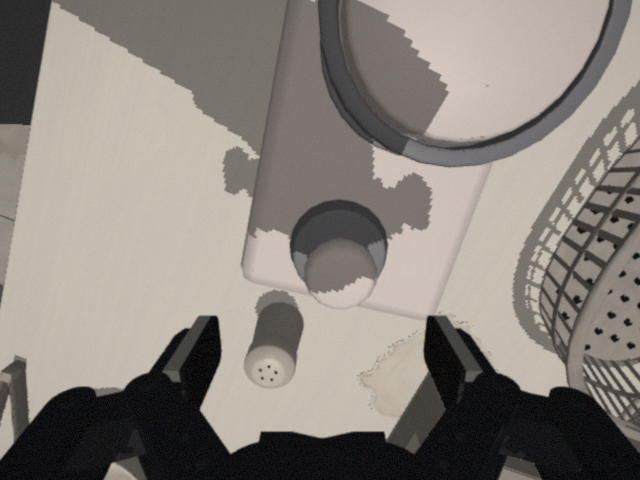

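View pics/s13c.png

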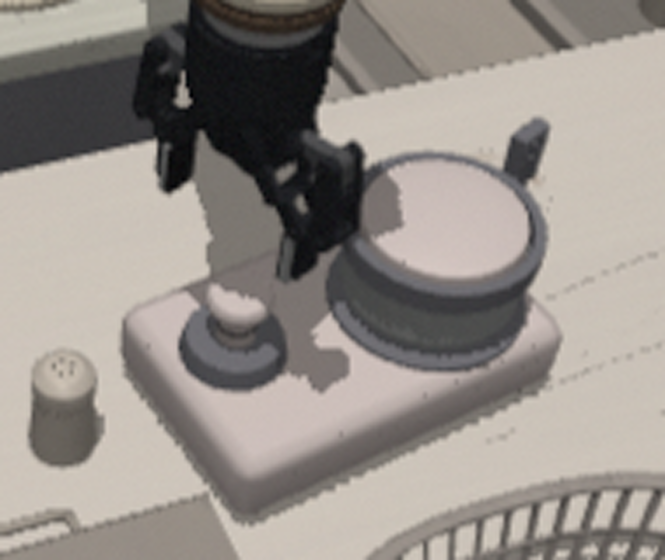

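Pads at columns 205 and 440 (centre 323), cap at about (340,275). A small lateral correction and untilt are needed before descending.

Call:
arm_command([
  [[0.004,0.01,0,-0.02,-0.004,0,1],[0,0,0,0,0,0,1],[0,0,0.02,0,0,0,1],[0,0,0,0,0,0,1]],
])

```text
t: 12.9
eef_pos: [0.5326, -0.0155, 0.1149]
tcp_rot: [[-0.408, 0.913, 0.009], [0.913, 0.408, 0.001], [-0.003, 0.009, -1.0]]
wrist_force: [0.3, 0.5, 0.7]
width: 0.085
```

Call:
arm_command([
  [[-0.001,-0.004,0,0.007,0,0,1],[0,0,0.02,0,0,0,1],[0,0,0.014,0,0,0,1],[0,0,0,0,0,0,1],[0,0,0,0,0,0,1]],
])

```text
t: 13.52
eef_pos: [0.5318, -0.0188, 0.0835]
tcp_rot: [[-0.408, 0.913, 0.007], [0.913, 0.408, -0.002], [-0.005, 0.006, -1.0]]
wrist_force: [0.2, -0.5, 0.5]
width: 0.0856
```

```bash
python3 - <<'E'
from h import *
np.set_printoptions(precision=4,suppress=True)
s=env.sense(); print(s['t'],s['wrist_force'],s['width'],s['eef_pos'],s['tcp_rot'])
im,d,m=look('wrist','wrist14.png')
P=cloud(d,m)
for v in range(310,350,5): print(v,P[v,212],P[v,432])
im,d,m=look('scene','scene14.png')
cv2.imwrite('pics/s14c.png',cv2.cvtColor(cv2.resize(im[150:310,310:500],None,fx=3.5,fy=3.5,interpolation=cv2.INTER_CUBIC),cv2.COLOR_RGB2BGR))
E
```

```text
13.525 [ 0.2022 -0.5253  0.5305] 0.0856208527898332 [ 0.5318 -0.0188  0.0835] [[-0.4082  0.9129  0.0071]
 [ 0.9129  0.4082 -0.0023]
 [-0.005   0.0055 -1.    ]]
310 [ 0.4819 -0.062   0.058 ] [ 0.5971 -0.0105  0.059 ]
315 [ 0.4874 -0.0278  0.1143] [0.5671 0.0083 0.1155]
320 [ 0.4885 -0.0259  0.1202] [0.5666 0.0075 0.1184]
325 [ 0.4891 -0.0286  0.1194] [0.5673 0.0058 0.1191]
330 [ 0.4899 -0.0302  0.1201] [0.5681 0.0041 0.1196]
335 [ 0.4906 -0.0318  0.1208] [0.5685 0.0027 0.1209]
340 [ 0.4914 -0.0328  0.1223] [0.5702 0.0003 0.12  ]
345 [ 0.4921 -0.0349  0.1224] [ 0.5701 -0.0008  0.122 ]
```

View pics/wrist14.png

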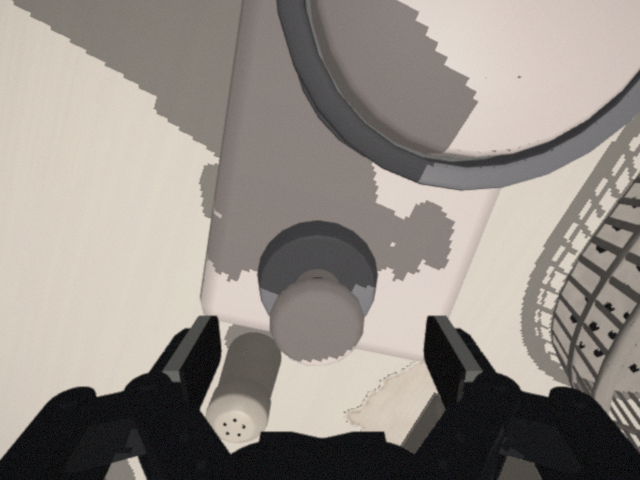

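View pics/s14c.png

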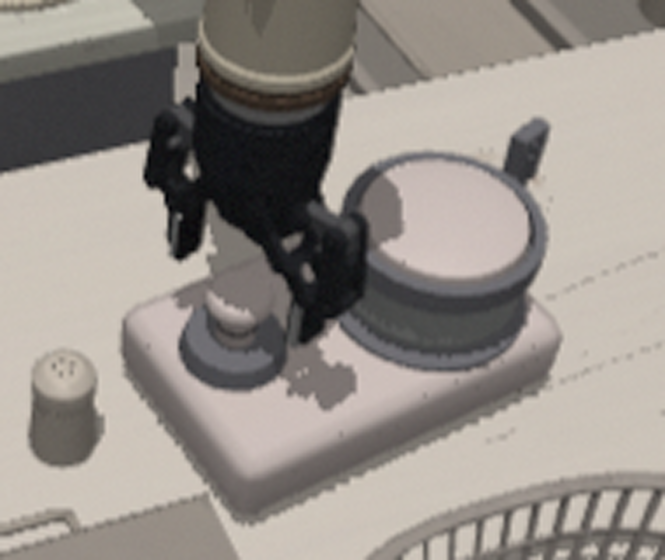

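Call:
arm_command([
  [[0.001,-0.002,0.013,0.005,0,0,1],[0,0,0,0,0,0,0.6],[0,0,0,0,0,0,0.1],[0,0,0,0,0,0,-0.3],[0,0,0,0,0,0,-1],[0,0,0,0,0,0,-1],[0,0,0,0,0,0,-1]],
])

```text
t: 14.5
eef_pos: [0.529, -0.0189, 0.0706]
tcp_rot: [[-0.408, 0.913, 0.002], [0.913, 0.408, -0.005], [-0.005, -0.0, -1.0]]
wrist_force: [-0.8, -0.2, 1.7]
width: 0.0382
```

```bash
cat > chk.py <<'E'
from h import *
import sys
np.set_printoptions(precision=4,suppress=True)
s=env.sense(); print(s['t'],s['wrist_force'],s['width'],s['eef_pos'],s['tcp_rot'][:,2])
t=sys.argv[1]
for c in ['wrist','scene']:
    im,d,m=look(c,c+t+'.png'); P=cloud(d,m)
    k=(P[...,2]>.08)&(P[...,2]<.122)&(d>0)&(np.hypot(P[...,0]-.529,P[...,1]+.0185)<.014); Q=P[k]
    print(c,'cap',len(Q),np.median(Q,0), np.percentile(Q[:,2],[10,50,90]))
    y0,x0=(150,310) if c=='scene' else (230,200)
    cv2.imwrite('pics/%s%sc.png'%(c,t),cv2.cvtColor(cv2.resize(im[y0:y0+150,x0:x0+200],None,fx=4,fy=4,interpolation=cv2.INTER_CUBIC),cv2.COLOR_RGB2BGR))
E
python3 chk.py 15
```

```text
14.5 [-0.8382 -0.1999  1.7048] 0.0382443730139478 [ 0.529  -0.0189  0.0706] [ 0.0019 -0.0045 -1.    ]
wrist cap 3818 [ 0.5283 -0.0172  0.1123] [0.1114 0.1123 0.1131]
scene cap 138 [ 0.532  -0.021   0.1153] [0.0867 0.1153 0.1175]
```

View pics/wrist15c.png

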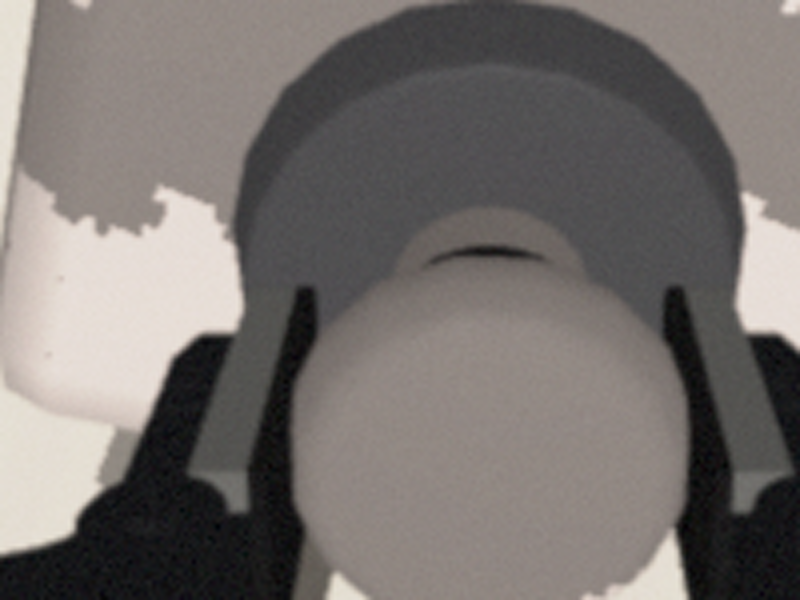

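View pics/scene15c.png

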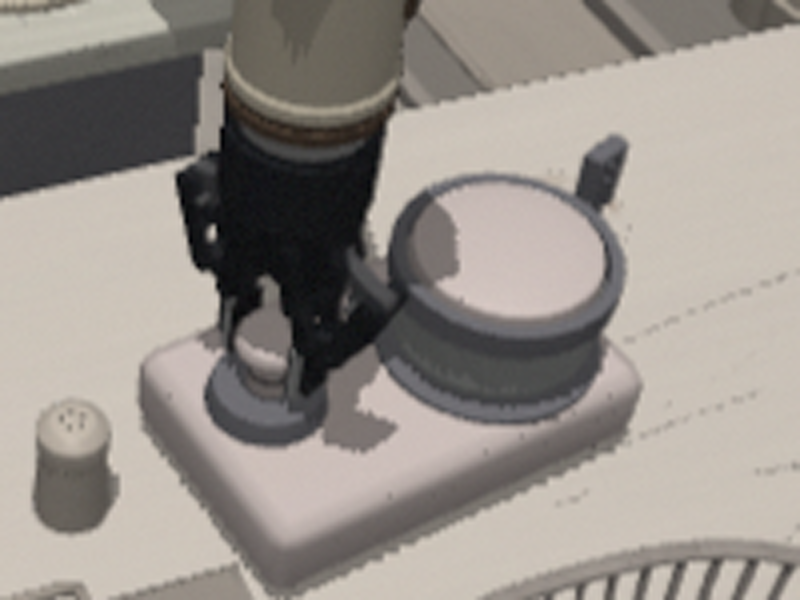

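Call:
arm_command([
  [[0,0,0,0,0,0,-1],[0,0,0,0,0,0,-1]],
])

```text
t: 14.85
eef_pos: [0.5291, -0.0189, 0.0706]
tcp_rot: [[-0.408, 0.913, 0.002], [0.913, 0.408, -0.005], [-0.005, -0.0, -1.0]]
wrist_force: [-0.9, -0.9, 3.0]
width: 0.0383
```

It is gripped and stable at width 38 mm. The cap is still at its released height, with wrist depth reading 0.1123. I press down in small steps.

Call:
arm_command([
  [[0,0,0.004,0,0,0,-1],[0,0,0.004,0,0,0,-1],[0,0,0,0,0,0,-1]],
])

```text
t: 15.22
eef_pos: [0.5291, -0.0189, 0.0629]
tcp_rot: [[-0.408, 0.913, 0.002], [0.913, 0.408, -0.004], [-0.005, -0.0, -1.0]]
wrist_force: [-2.7, -0.0, 6.1]
width: 0.0384
```

```bash
python3 chk.py 16
```

```text
15.225 [-2.6528 -0.031   6.083 ] 0.03838289316645196 [ 0.5291 -0.0189  0.0629] [ 0.0019 -0.0044 -1.    ]
wrist cap 3615 [ 0.5286 -0.0178  0.1048] [0.1041 0.1048 0.1055]
scene cap 127 [ 0.5318 -0.0214  0.1083] [0.0837 0.1083 0.1105]
```

View pics/wrist16c.png

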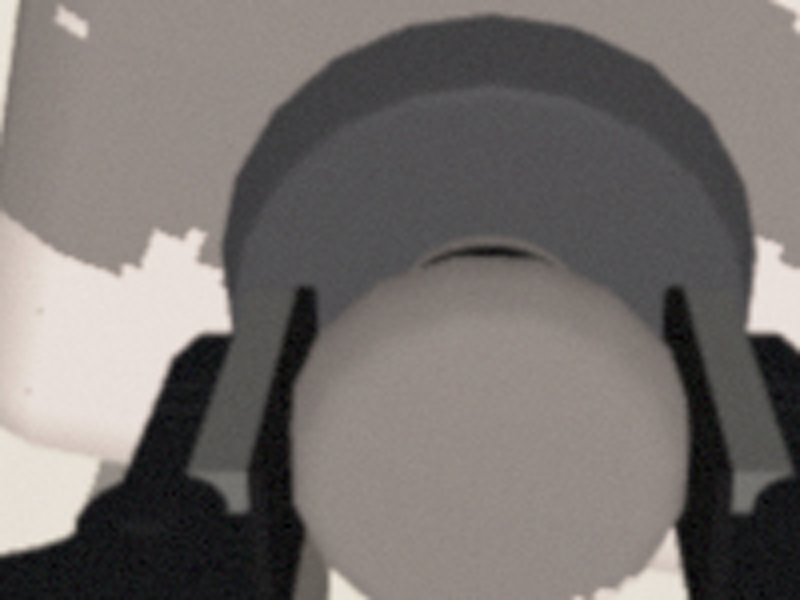

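The groove is still about 4 mm above the rim, and travel so far is 7.6 mm. I press about 4.3 mm more.

Call:
arm_command([
  [[0,0,0.0025,0,0,0,-1],[0,0,0.0018,0,0,0,-1],[0,0,0,0,0,0,-1]],
])

```text
t: 15.7
eef_pos: [0.5292, -0.0189, 0.0594]
tcp_rot: [[-0.408, 0.913, 0.002], [0.913, 0.408, -0.004], [-0.005, 0.0, -1.0]]
wrist_force: [-2.8, 0.1, 6.7]
width: 0.0382
```

```bash
python3 chk.py 17
```

```text
15.7 [-2.84    0.1305  6.6787] 0.03824527631586209 [ 0.5292 -0.0189  0.0594] [ 0.002  -0.0043 -1.    ]
wrist cap 3634 [ 0.5287 -0.0178  0.1013] [0.1006 0.1013 0.102 ]
scene cap 107 [ 0.5303 -0.0209  0.1046] [0.084  0.1046 0.1064]
```

View pics/wrist17c.png

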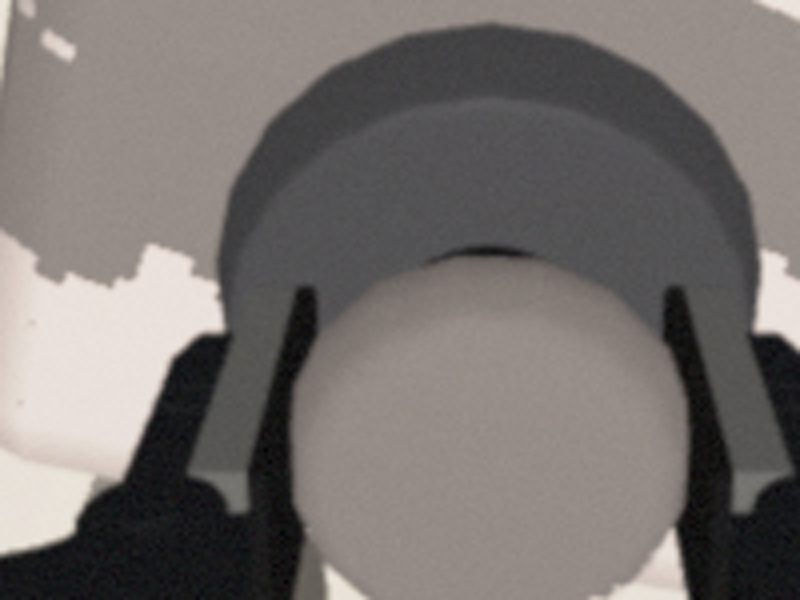

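Call:
arm_command([
  [[0,0,0.001,0,0,0,-1],[0,0,0,0,0,0,-1],[0,0,0,0,0,0,-1]],
])

```text
t: 16.18
eef_pos: [0.5291, -0.0189, 0.0594]
tcp_rot: [[-0.408, 0.913, 0.002], [0.913, 0.408, -0.004], [-0.005, 0.0, -1.0]]
wrist_force: [-2.7, 0.1, 6.8]
width: 0.0382
```

```bash
python3 chk.py 18
```

```text
16.175 [-2.7224  0.0706  6.8139] 0.038214257675736614 [ 0.5291 -0.0189  0.0594] [ 0.002  -0.0042 -1.    ]
wrist cap 3628 [ 0.5287 -0.0178  0.1012] [0.1005 0.1012 0.1019]
scene cap 110 [ 0.5309 -0.0207  0.1046] [0.0825 0.1046 0.1065]
```

View pics/wrist18c.png

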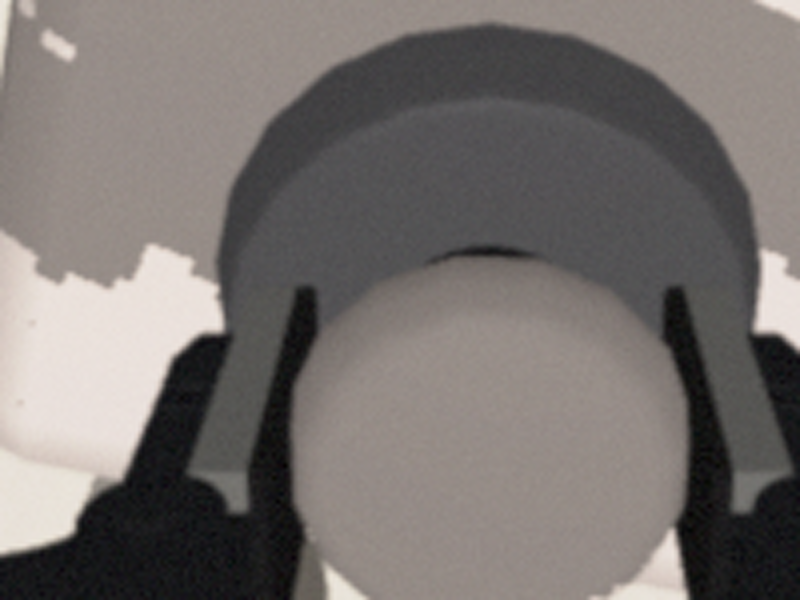

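View pics/scene18c.png

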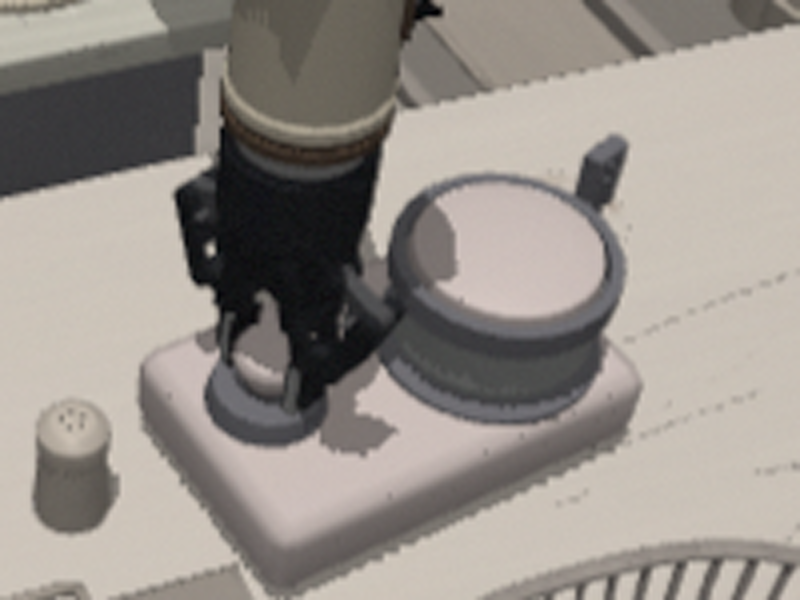

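Call:
arm_command([
  [[0,0,0.0018,0,0,0,-1]],
])

```text
t: 16.4
eef_pos: [0.5291, -0.0189, 0.058]
tcp_rot: [[-0.408, 0.913, 0.002], [0.913, 0.408, -0.004], [-0.004, 0.0, -1.0]]
wrist_force: [-7.8, -0.2, 23.7]
width: 0.0387
```

```bash
python3 chk.py 19; python3 chk.py 20
```

```text
16.4 [-7.7596 -0.2236 23.7494] 0.03866961828193917 [ 0.5291 -0.0189  0.058 ] [ 0.002  -0.0041 -1.    ]
wrist cap 3619 [ 0.5287 -0.0179  0.1   ] [0.0993 0.1    0.1007]
scene cap 102 [ 0.5295 -0.0207  0.1033] [0.1001 0.1033 0.1058]
16.5 [-3.7858  0.4129 11.3721] 0.03852923477027997 [ 0.5291 -0.0189  0.0582] [ 0.002 -0.004 -1.   ]
wrist cap 3604 [ 0.5287 -0.0179  0.0999] [0.0992 0.0999 0.1007]
scene cap 106 [ 0.5301 -0.0204  0.1031] [0.085  0.1031 0.105 ]
```

View pics/wrist20c.png

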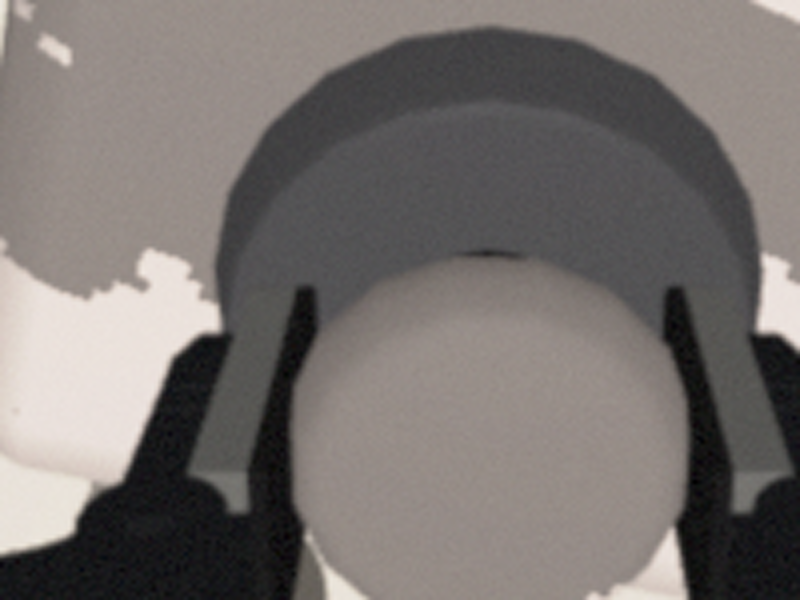

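```bash
python3 chk.py 21; python3 chk.py 22; for i in 1 2 3; do python3 chk.py 23; done
```

```text
16.6 [-3.9784  0.1847  9.7552] 0.03810136259202852 [ 0.5291 -0.0188  0.0581] [ 0.002 -0.004 -1.   ]
wrist cap 3627 [ 0.5287 -0.0179  0.0999] [0.0992 0.0999 0.1007]
scene cap 102 [ 0.5302 -0.0207  0.1039] [0.1004 0.1039 0.1058]
16.7 [-4.0808 -0.9871  9.7492] 0.03824925513721243 [ 0.5291 -0.0188  0.0581] [ 0.002  -0.0041 -1.    ]
wrist cap 3619 [ 0.5286 -0.0178  0.0999] [0.0992 0.0999 0.1007]
scene cap 106 [ 0.5295 -0.0211  0.1035] [0.0835 0.1035 0.1057]
16.8 [-4.3662 -0.4897 10.0738] 0.03797044981960815 [ 0.5291 -0.0188  0.0581] [ 0.002 -0.004 -1.   ]
wrist cap 3624 [ 0.5287 -0.0179  0.0999] [0.0992 0.0999 0.1007]
scene cap 108 [ 0.5309 -0.0209  0.1034] [0.0832 0.1034 0.1054]
16.9 [-3.3866 -0.3003  9.6458] 0.038396128114481155 [ 0.5291 -0.0188  0.0581] [ 0.002 -0.004 -1.   ]
wrist cap 3611 [ 0.5287 -0.0178  0.1   ] [0.0993 0.1    0.1007]
scene cap 105 [ 0.5298 -0.0209  0.1033] [0.0838 0.1033 0.1048]
17.0 [-3.3097 -1.0082 10.4868] 0.038600255241694054 [ 0.5292 -0.0189  0.0581] [ 0.0021 -0.0041 -1.    ]
wrist cap 3636 [ 0.5288 -0.0178  0.0999] [0.0992 0.0999 0.1006]
scene cap 99 [ 0.5302 -0.0208  0.1035] [0.1004 0.1035 0.1052]
```

The plunger is stable at about 12.2 mm travel, with the groove at the rim. One last check of the lug and shaker, then I hand in.

```bash
python3 - <<'E'
from h import *
im,d,m=look('scene','s30.png'); P=cloud(d,m)
k=(P[...,2]>.150)&(P[...,2]<.165)&(d>0)&(np.hypot(P[...,0]-.495,P[...,1]-.18)<.03); Q=P[k]
print(cv2.minAreaRect((Q[:,:2]*1000).astype(np.float32)))
print([(n,unproj(m,r[0]['at'],0)) for n in ('salt_shaker','bowl','mug') if (r:=env.place_of('scene',n))])
print(env.close_job())
E
```

```text
((496.3340759277344, 180.3922576904297), (12.7633695602417, 26.549230575561523), 20.18299102783203)
[('salt_shaker', array([ 0.51668085, -0.11568398,  0.        ])), ('bowl', array([ 0.42374494, -0.32749558,  0.        ])), ('mug', array([ 0.4559363 , -0.45386601,  0.        ]))]
the job is handed in; nothing more can be done
None
```

I turned the lock ring clockwise to its hard stop, then pressed the plunger to about half travel. I handed the job in at about 17 s with the gripper still holding it there.

- **Lock ring:** I turned it by the lug, then pushed it a second time to be sure. About 20 N against the stop moved it no further. The lug measured 1.34 to 1.36 rad from the front, against 1.35 when locked. I did not see the long ridge itself, because the lug hides it.
- **Plunger:** In the last checks before hand-in the travel was about 12.2 mm by depth and 12.5 mm by the reported gripper pose, against the 12 mm target. The groove is level with the boss rim, and the reading held steady for 0.5 s. It was never pressed fully down.
- **Shaker, bowl and mug:** All three are unmoved within measuring error.

Some readings disagreed:
- **Fingertip height:** The real fingertips sat about 40 mm higher than the reported tool position implied. My first grip closed on nothing above the lug, so I worked from camera depth after that.
- **Grip width:** It read 38 mm on the 42 mm cap.
- **Force:** The last small press step showed a brief 24 N, which settled to about 10 N. The spring alone should give about 8 N.

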